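# Pour type-metal quads through the funnel into the bolted-in jar

### The job

First slide the filling stand's bolt fully home across the front of the jar, into its keeper, so that the jar is locked in. Then pick up the scoop, tip all eight metal spacing quads through the funnel into the jar, and set the empty scoop down upright on the table and let go. Leave the ink can, the tray of type and the wooden block alone.

Things in the scene. Friction and masses are not known exactly. Their poses are not given: they have to be found in the camera images.
- stand: Fixed grey steel stand. Origin: on the jar and funnel axis, at table height; z up. Open front faces its -x. Base plate 8 mm thick, x -60 to 50, y -130 to 65 mm; side cheeks to y = +-40 mm, 106 mm high; low rear stop; white plastic funnel fixed on top. The bolt runs along y at x = -40 mm in two eyes (62 mm high, 12 mm wide) at y = -50 and -92 mm; the keeper, a like eye, is at y = +48 mm.
- funnel_mouth (a point): Centre of the funnel's round mouth, level with its rim, 158 mm above the table. Mouth 124 mm outside and about 118 mm inside diameter, cone sloping about 53 degrees from level, neck 43 mm bore ending 3 mm above the jar's rim. Axes as the stand's.
- bay (a point): Point on the stand's axis on top of its base plate (z = 8 mm), where the jar stands.
- bolt (a joint): How far the steel barrel bolt is drawn open, in m: 0 = fully home (end stop; its tip passes through the keeper), 0.090 = fully open. Starts at 0.06 to 0.09. It closes towards the stand's +y. Horizontal rod 10 mm in diameter, axis 50 mm above the table; slides with about 2 N of friction and stays where it is left.
- bolt_knob (a point): On the bolt's handle, a plain upright post 14 mm in diameter fixed to the rod at its outer (-y) end; this point is on the post's axis, 95 mm above the table. The post reaches up to 115 mm; it is free all round above 65 mm. It lies at x = -40 mm, y = -(115 mm + bolt opening) in the stand's frame.
- jar: Loose clear plastic jar, open top, 59 mm outside and 51 mm inside diameter, 85 mm high, 5 mm floor, 80 g. Stands on the stand's base plate under the funnel, with about 5 mm of play. Origin: centre of its underside, z up.
- scoop: Loose aluminium scoop, about 220 g, flat on the table, holding the quads. Open box 84 long (x) x 56 wide (y) mm, floor 4 mm, side and rear walls to 42 mm, no wall at the front end, which faces its own -x. Origin: centre of its underside, z up. Quads lie loose: carry it level. Friction 0.5 to 0.7: tip the front end down some 40 degrees for them to slide out, 60 or more to empty it.
- scoop_grip (a point): Where to grip the scoop: middle of its dark wooden grip bar, a bar 16 mm wide (y), 18 mm high, 74 mm long (x from -30 to 44 mm in the scoop's frame) held above the scoop by a post at the rear. This point is at x = 5 mm, 83 mm above the scoop's underside. Axes as the scoop's.
- scoop_lip (a point): Middle of the scoop's open front edge, on the floor's top side (x = -42 mm, z = 4 mm in the scoop's frame).
- ink_can: Bystander: closed metal can, 72 mm in diameter, 85 mm high, beyond the scoop. Origin: centre of its underside.
- type_tray: Bystander: cardboard tray of type, 130 x 170 x 30 mm, beyond the stand. Origin: centre of its underside.
- wood_block: Bystander: plain wooden printing block, 60 x 90 x 22 mm, right of the stand. Origin: centre of its underside.
- quad0: One of eight equal dark metal spacing quads, plain blocks 11 x 15 x 11 mm, 20 g, loose in the scoop at the start. Origin: centre of its underside as first laid.
- quad1: As quad0.
- quad2: As quad0.
- quad3: As quad0.
- quad4: As quad0.
- quad5: As quad0.
- quad6: As quad0.
- quad7: As quad0.
Not all that is in view belongs to the job. Of the things shaped like the stand, the grey one is meant.

How it is judged:
On the way, in this order (a step that is already met when the one before it is completed fails the run):
1. the bolt is fully home while the quads are still in the scoop (value of joint bolt below 0.006 m and distance between each of quad0, quad1, quad2, quad3, quad4, quad5, quad6, quad7 and scoop below 0.065 m), for 0.2 s.
2. all eight quads are in the jar, the bolt still home (value of joint bolt below 0.006 m and horizontal distance between each of quad0, quad1, quad2, quad3, quad4, quad5, quad6, quad7 and jar below 0.028 m and z of quad0 in the frame of jar between -0.002 and 0.08 m and z of quad1 in the frame of jar between -0.002 and 0.08 m and z of quad2 in the frame of jar between -0.002 and 0.08 m and z of quad3 in the frame of jar between -0.002 and 0.08 m and z of quad4 in the frame of jar between -0.002 and 0.08 m and z of quad5 in the frame of jar between -0.002 and 0.08 m and z of quad6 in the frame of jar between -0.002 and 0.08 m and z of quad7 in the frame of jar between -0.002 and 0.08 m), for 0.3 s.
At the end, for the whole second after the job is handed in: Bolt home (open under 6 mm); all eight quads inside the jar; jar upright (0.12 rad) and within 12 mm of its place in the bay; scoop flat on the table (0.1 rad, under 6 mm up), released and still. Can, tray and block moved less than 25 mm (all of step 2 and angle between jar's own z axis and vertical below 0.12 rad and horizontal distance between jar and bay below 0.012 m and z of jar in the frame of bay below 0.005 m and angle between scoop's own z axis and vertical below 0.1 rad and height (world z) of scoop below 0.006 m and linear speed of scoop below 0.02 m/s); the robot touches nothing.
It fails at once if the ink can is moved by more than 25 mm (distance of ink_can from where it was at the start of the episode above 0.025 m).
It fails at once if the tray of type is moved by more than 25 mm (distance of type_tray from where it was at the start of the episode above 0.025 m).
It fails at once if the wooden block is moved by more than 25 mm (distance of wood_block from where it was at the start of the episode above 0.025 m).
It also fails if it takes over 72 s, if anything falls off the work surface, if the arm or the gripper's body presses on something with over 40 N, if the wrist force passes 120 N, or if a joint passes its speed limit or range.

### The arm

A 6-joint arm with a two-finger parallel gripper is mounted at the origin on the work surface. World frame = base frame: x ahead of the robot, y to its left, z up, the work surface at z = 0. Lengths are in m, angles in rad, forces in N, time in s.
With the tool pointing down it reaches from about 0.3 to 0.875 m from the base axis. Payload 6.4 kg.
Tool frame: the origin (TCP) lies midway between the tips of the shut fingers; the grasp point (between the pads) lies 19 mm behind it; z points along the fingers, y is the line along which they close (so a half turn about z gives the same grasp; the last joint's range is limited). The gripper opens to 85 mm and grips with 20 to 120 N. Pads are 22 mm wide; open, the fingers measure 114 mm over their backs; the gripper's body (76 mm by 85 mm) begins 54 mm behind the grasp point. The pads swing forward as they close: fully open they stand 13 mm farther back than shut.
Start: joints at [-1.459, 0.181, 1.607, -0, 1.354, -0.206], TCP at [0.18, -0.546, 0.231] pointing down, gripper open.
Joint ranges: [-2.99, 2.99], [-0.89, 2.07], [0.3, 2.58], [-1.14, 4.28], [0, 2.63], [-3.12, 3.12]. Speed limits (rad/s): [2.57, 2.57, 3.01, 3.14, 3.14, 3.14].

### API

Orientations are given as a unit quaternion [w, x, y, z].
In Python, from bench import get_obs, camera, hand_in gives the robot as it stands.
- The arm moves only by the tool carry_out, never from a script. Its argument "plan" is a list that holds one entry, the list of rows, each a list of 7 numbers: the shift along the world's x, y, z in m, then the turn, a rotation vector about the world's x, y, z in rad, then the opening, from 0 (shut) to 1 (fully open). In form: [[[x, y, z, rx, ry, rz, hand], ...]]. A call has exactly 5 rows; each row is the pose to reach, as a shift and turn from the pose commanded when the call began; what a row does not reach only later rows make up. A row lasts 1/12 s, in which the tool goes at most 41.7 mm and 7.16 degrees, less where a joint would pass 70% of its speed; a pose out of reach is approached as far as the arm can. A call with a gripper value outside its range is refused whole. The fingers move at their own pace and stop on an object; the grip force is fixed at half the most. Time passes only in rows, so rows that repeat a pose let the fingers close, or fill a call up. It gives the time, the measured TCP pose, the force, the opening and the grip force at its end, in the units of the state.
- get_obs(): the state, without advancing time (a new reading comes with each control period).
- camera(name): name is "side" or "top" or "wrist"; returns a dict with "pixels" (400x640x3 uint8, red, green, blue), "z_map" (400x640 float32, m along the optical axis (not along the pixel's ray), 0 where there is no reading), "camera_matrix" (3x3 intrinsics, pixels), "cam_to_world" (4x4, takes a point from camera to world coordinates). Camera axes: x right, y up, looking along -z (the intrinsics and any distortion apply to the point x, -y, -z); pixel columns grow to the right and rows downward; lengths in m; the calibration is good to about 2 mm. A picture is of the moment at which its call begins.
- hand_in(): hands the job in; it is judged then, once.
The state is a dict: "time_s": time; "q": joint angles; "dq": joint speeds; "joint_efforts": joint torques, N m; "eef_pos": TCP position; "eef_rot": TCP orientation; "wrist_force": force on the tool from outside, world axes, zero at the start; "torque": the same for the moment, N m; "opening": opening from 0.0 (shut) to 1.0 (fully open); "grasp_force": force on a finger pad.
Only numpy, scipy, OpenCV 4.12 (cv2) and the standard library are available. Lean on these libraries where they do the work, as an engineer would, in place of code of your own. Each camera call takes 0.05 s, during which the arm holds its last target. There are 200 camera calls.

## Working session

There is one attempt and no reset: what is moved stays moved. The work goes in short steps, Python scripts to look and compute and a tool call to move; the robot and the scene stay as the last step left them, time stands still between calls to the robot, and variables do not carry over. Pictures are saved under pics/ and viewed, at most 10 in all, crops included, and the job is handed in when it is done.

Besides the shell and the picture viewer there is one more tool, called after "Emit:" as name([rows], argument=value, ...), one row to a line, values as JSON. carry_out: Moves the arm, as the interface text tells. Its arguments: {"type":"object","properties":{"plan":{"type":"array","items":{"type":"array","items":{"type":"array","items":{"type":"number"}}}}},"required":["plan"]}

```bash
mkdir -p pics
cat > h.py <<'E'
import numpy as np, cv2
from bench import get_obs, camera, hand_in
def cloud(c):
    z=c["z_map"]; K=c["camera_matrix"]; v,u=np.indices(z.shape)
    P=np.stack([(u-K[0,2])/K[0,0]*z, -(v-K[1,2])/K[1,1]*z, -z],-1)
    T=c["cam_to_world"]; W=P@T[:3,:3].T+T[:3,3]; W[z<=0]=np.nan; return W
def save(c,n): cv2.imwrite("pics/"+n,c["pixels"][:,:,::-1])
E
python3 - <<'E'
from h import *
o=get_obs(); print(o)
for n in("side","top"):
    c=camera(n); save(c,n+"0.png"); np.savez(n+"0.npz",**c); print(n,c["camera_matrix"].tolist(),c["cam_to_world"].round(3).tolist())
E
```

```text
{'time_s': 0.0, 'q': array([-1.45931031e+00,  1.81542606e-01,  1.60802582e+00,  1.42646004e-05,
        1.35381054e+00, -2.06319282e-01]), 'dq': array([ 0.00015888,  0.00032293,  0.00056803, -0.00156993, -0.00068847,
        0.00025724]), 'joint_efforts': array([-2.88414658e-04, -4.44879699e+01, -3.51336086e+01, -2.70199325e-04,
        9.08541289e-03,  5.32131548e-05]), 'eef_pos': array([ 0.17962374, -0.54562989,  0.23037468]), 'eef_rot': array([-8.91819939e-04,  9.87401367e-01,  1.58233192e-01,  4.92903326e-05]), 'wrist_force': array([-0.09622972, -0.13986657,  0.22189035]), 'torque': array([ 0.00999878, -0.02129436, -0.02399415]), 'grasp_force': 0.0, 'opening': 0.9974688625956488}
side [[446.6317187532129, 0.0, 317.39460379730366], [0.0, 446.6317187532129, 194.5739325879366], [0.0, 0.0, 1.0]] [[-0.937, 0.261, -0.231, 0.289], [-0.349, -0.727, 0.591, 0.618], [-0.014, 0.634, 0.773, 1.018], [0.0, 0.0, 0.0, 1.0]]
top [[445.33347456687954, 0.0, 313.56396839437485], [0.0, 445.33347456687954, 201.09133715598637], [0.0, 0.0, 1.0]] [[0.007, 0.993, -0.118, 0.437], [-1.0, 0.007, -0.001, -0.064], [-0.0, 0.118, 0.993, 1.233], [0.0, 0.0, 0.0, 1.0]]
```

View pics/top0.png

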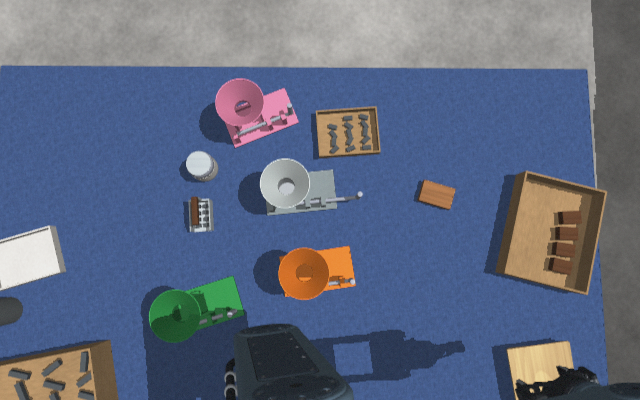

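View pics/side0.png

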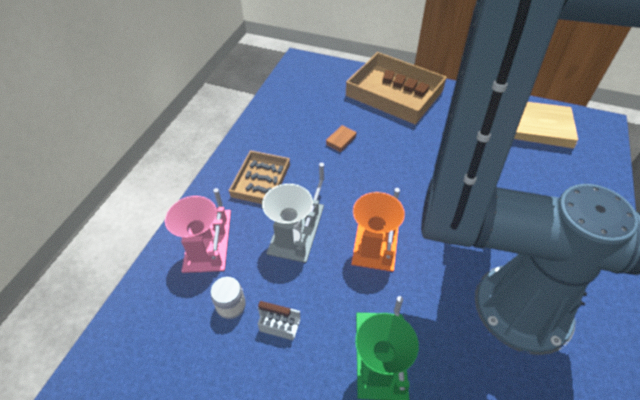

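The top view shows the grey stand's funnel at about (285,183) with its knob at (360,195). The scoop is at (201,215), the can at (201,165), the tray at (347,132) and the block at (436,194). The side view agrees: funnel (289,205), knob (321,167), scoop (279,320). Next I'll fit the geometry.

```bash
cat > m.py <<'E'
from h import *
big=[]
for n in("top","side"):
    c=dict(np.load(n+"0.npz")); W=cloud(c); px=c["pixels"].astype(int)
    u0,v0=((285,183) if n=="top" else (289,205))
    print(n,"funnel px",W[v0,u0].round(3))
    # rim: high points near the funnel
    cen=np.array([.47,0.]) 
    fx=W[(slice(v0-28,v0+28),slice(u0-30,u0+30))].reshape(-1,3)
    fx=fx[(fx[:,2]>.150)&(fx[:,2]<.168)]
    (cx,cy),r=cv2.minEnclosingCircle(fx[:,:2].astype(np.float32)); print("rim",cx,cy,r,np.median(fx[:,2]),len(fx))
    kv,ku=((195,360) if n=="top" else (167,321))
    k=W[kv-12:kv+16,ku-8:ku+8].reshape(-1,3); k=k[(k[:,2]>.09)&(k[:,2]<.125)]; print("knob",np.median(k,0).round(4),k.max(0).round(4),len(k))
    sv,su=((215,201) if n=="top" else (318,279))
    sl=(slice(sv-26,sv+26),slice(su-30,su+30)); S=W[sl].reshape(-1,3); C=px[sl].reshape(-1,3)
    b=(S[:,2]>.075)&(S[:,2]<.11)
    B=S[b]; print("bar",B.mean(0).round(4),len(B),cv2.minAreaRect(B[:,:2].astype(np.float32)),B.min(0).round(3),B.max(0).round(3))
    b=(S[:,2]>.03)&(S[:,2]<.05); R=S[b]; print("walls",cv2.minAreaRect(R[:,:2].astype(np.float32)),len(R))
    b=(S[:,2]>.001)&(S[:,2]<.05)&(C[:,2]<1.35*C[:,0]); R=S[b]; print("box",cv2.minAreaRect(R[:,:2].astype(np.float32)),len(R))
    t=W[200:260,100:150] if n=="top" else W[330:390,100:180]; print("table z",np.nanmedian(t[...,2]))
    cv2.imwrite(f"pics/{n}crop.png",cv2.resize(c["pixels"][sv-70:sv+50,su-60:su+190 if n=="top" else su+110,::-1],None,fx=3.2,fy=3.2,interpolation=cv2.INTER_CUBIC))
E
python3 m.py
```

```text
top funnel px [0.632 0.017 0.01 ]
rim 0.6080442070960999 0.008906467817723751 0.06170970946550369 0.15501281719021687 490
knob [ 0.5872 -0.1778  0.1144] [ 0.5938 -0.1727  0.1217] 30
bar [0.5454 0.2438 0.0894] 210 ((0.5452388525009155, 0.24523454904556274), (0.07324232906103134, 0.017238667234778404), 5.190866470336914) [0.508 0.234 0.076] [0.582 0.255 0.096]
walls ((0.5385482311248779, 0.2448158860206604), (0.08496171981096268, 0.05776389315724373), 5.997542858123779) 140
box ((0.5466665625572205, 0.24470950663089752), (0.09899087995290756, 0.058547619730234146), 3.60074520111084) 545
table z -0.0010156001078311938
side funnel px [ 0.617 -0.017  0.112]
rim 0.6069855690002441 0.007940605282783508 0.06344179809093475 0.15550228387159798 408
knob [ 0.5864 -0.1743  0.106 ] [ 0.5937 -0.1683  0.1176] 47
bar [0.5433 0.2482 0.0899] 293 ((0.5445559024810791, 0.2470243126153946), (0.0739959105849266, 0.01717521622776985), 5.634529113769531) [0.508 0.236 0.075] [0.581 0.257 0.097]
walls ((0.538343071937561, 0.24595989286899567), (0.08531872183084488, 0.05739275738596916), 5.647428512573242) 172
box ((0.5389992594718933, 0.23732033371925354), (0.08550111204385757, 0.07500836998224258), 5.1962738037109375) 868
table z 0.0002583326051051049
```

View pics/topcrop.png

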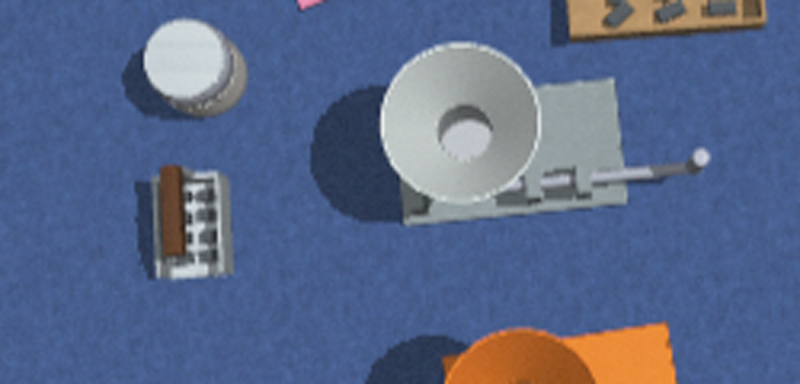

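View pics/sidecrop.png

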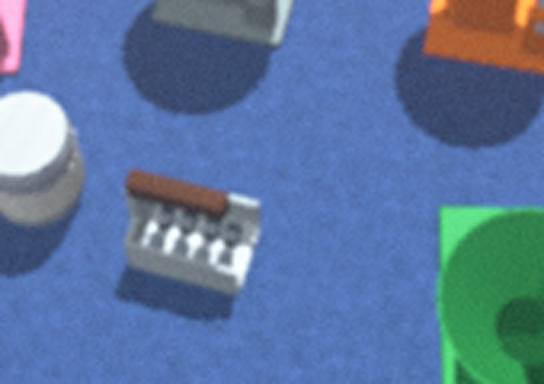

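Measured so far, consistent between the two views and with the given sizes:

| Item | Position (m) | Other |
|---|---|---|
| Funnel axis | (0.6075, 0.0085) | rim at about z = 0.156 |
| Knob | (0.587, -0.176) | stand yaw about 6°, bolt about 66 mm open |
| Scoop origin | (0.5385, 0.2455) | yaw about 5.6°, open end towards -x |

I'll push the bolt with shut fingers first, with a small tilt on the way to learn the wrist's joint signs.

Emit:
carry_out([
  [[0.16,0.126,0,0,0,-0.21,0],[0.16,0.126,0,0,0,-0.21,0],[0.16,0.126,0,0,0,-0.21,0],[0.16,0.126,0,0,0,-0.21,0],[0.16,0.126,0,0,0,-0.21,0]],
])

```text
time_s: 0.52
eef_pos: [0.3409, -0.4183, 0.2309]
eef_rot: [-0.0, 0.999, 0.054, -0.0]
wrist_force: [0.7, -0.8, -0.5]
opening: 0.3
grasp_force: 0.0
```

```bash
cat > s.py <<'E'
from h import *
np.set_printoptions(precision=4,suppress=True)
o=get_obs(); print(o["time_s"],o["q"],o["eef_pos"],o["eef_rot"],"F",o["wrist_force"],o["opening"],o["grasp_force"])
open("log.txt","a").write(" ".join(map(str,[*o["q"],*o["eef_pos"],*o["eef_rot"]]))+"\n")
E
python3 s.py
```

```text
0.5167 [-1.1072  0.1028  1.6958  0.0003  1.3438  0.3559] [ 0.3409 -0.4183  0.2309] [-0.0004  0.9986  0.0538 -0.    ] F [ 0.7246 -0.7624 -0.4898] 0.3002515285288447 0.0
```

Emit:
carry_out([
  [[0.16,0.126,0,0.4,0,0,0],[0.16,0.126,0,0.4,0,0,0],[0.16,0.126,0,0.4,0,0,0],[0.16,0.126,0,0.4,0,0,0],[0.16,0.126,0,0.4,0,0,0]],
])

```text
time_s: 0.93
eef_pos: [0.5007, -0.2936, 0.2291]
eef_rot: [-0.201, 0.978, 0.052, 0.01]
wrist_force: [0.8, -0.6, 0.7]
opening: -0.003
grasp_force: 0.0
```

```bash
python3 s.py
```

```text
0.9333 [-0.8778  0.3749  1.4223  0.254   1.6605  0.5698] [ 0.5007 -0.2936  0.2291] [-0.2007  0.9782  0.0517  0.0098] F [ 0.8118 -0.5536  0.6542] -0.0032637492783248955 0.0
```

Emit:
carry_out([
  [[0.09,0.072,0,-0.4,0,0,0],[0.09,0.072,0,-0.4,0,0,0],[0.09,0.072,0,-0.4,0,0,0],[0.09,0.072,0,-0.4,0,0,0],[0.09,0.072,0,-0.4,0,0,0]],
])

```text
time_s: 1.35
eef_pos: [0.5911, -0.2175, 0.2313]
eef_rot: [0.0, 0.998, 0.058, -0.0]
wrist_force: [0.5, -0.3, 0.3]
opening: 0.002
grasp_force: 0.0
```

```bash
python3 s.py
cat > fk.py <<'E'
from h import *
from scipy.spatial.transform import Rotation as R
from scipy.optimize import least_squares
D=np.loadtxt("log.txt",ndmin=2)
def fk(q,p):
    a1,d1,L2,a3,L3,Lt=p
    A=R.from_euler("z",q[0]); B=A*R.from_euler("y",q[1]); C=B*R.from_euler("y",q[2])
    E=C*R.from_euler("ZYZ",[q[3],q[4],q[5]+np.pi/2])
    return A.apply([a1,0,d1])+B.apply([0,0,L2])+C.apply([a3,0,L3])+E.apply([0,0,Lt]),E
def fit():
    f=lambda p:np.concatenate([fk(d[:6],p)[0]-d[6:9] for d in D]+[.001*(p-p0)])
    p0=np.array([0,.3,.4,0,.4,.2]); return least_squares(f,p0).x
if __name__=="__main__":
    p=fit(); print(p)
    for d in D:
        x,E=fk(d[:6],p); print((x-d[6:9]).round(4),(E.inv()*R.from_quat(d[[10,11,12,9]])).magnitude().round(4))
E
python3 fk.py
```

```text
1.35 [-0.5404  0.3007  1.4613 -0.0006  1.3794  0.9148] [ 0.5911 -0.2175  0.2313] [ 0.0003  0.9983  0.0578 -0.0001] F [ 0.4929 -0.2697  0.3482] 0.0021327730700987668 0.0
[-0.7510944  -2.70169519  0.99493496 -2.92470721  0.52892736  0.78825068]Traceback (most recent call last):
  File "fk.py", line 16, in <module>
    x,E=fk(d[:6],p); print((x-d[6:9]).round(4),(E.inv()*R.from_quat(d[[10,11,12,9]])).magnitude().round(4))
                                               ^^^^^^^^^^^^^^^^^^^^^^^^^^^^^^^^^^^^^^^^^^^^^^^^^^^^^^^^
AttributeError: 'float' object has no attribute 'round'
```

Emit:
carry_out([
  [[0,-0.005,-0.04,0,0,0,0],[0,-0.005,-0.08,0,0,0,0],[0,-0.005,-0.12,0,0,0,0],[0,-0.005,-0.146,0,0,0,0],[0,-0.005,-0.146,0,0,0,0]],
])

```text
time_s: 1.77
eef_pos: [0.5838, -0.2263, 0.0774]
eef_rot: [-0.004, 0.999, 0.052, -0.006]
wrist_force: [-0.6, 0.8, -1.2]
opening: 0.002
grasp_force: 0.0
```

```bash
python3 s.py
python3 - <<'E'
s=open("fk.py").read()
s=s.replace("a1,d1,L2,a3,L3,Lt=p","a1,d1,L2,a3,L3,Lt,b=p").replace("[a1,0,d1]","[a1,b,d1]").replace("0,.4,.2])","0,.4,.2,.1])").replace(".magnitude().round(4)",".magnitude()")
open("fk.py","w").write(s)
E
python3 fk.py
python3 - <<'E'
from h import *
c=camera("wrist"); save(c,"w1.png")
E
```

```text
1.7667 [-0.5593  0.47    1.5673  0.0006  1.1188  0.9065] [ 0.5838 -0.2263  0.0774] [-0.0044  0.9986  0.0523 -0.0058] F [-0.5565  0.8057 -1.2018] 0.0018114379153406732 0.0
[1.83929645e-06 3.13394895e-01 4.38195576e-01 8.54937309e-02
 5.14497477e-01 3.18897354e-01 1.17800161e-01]
[ 0. -0. -0.] 3.934191571691382e-16
[-0. -0. -0.] 4.836076954095917e-16
[-0.  0. -0.] 1.8764277917493402e-16
[ 0. -0.  0.] 3.586016450735413e-16
```

View pics/w1.png

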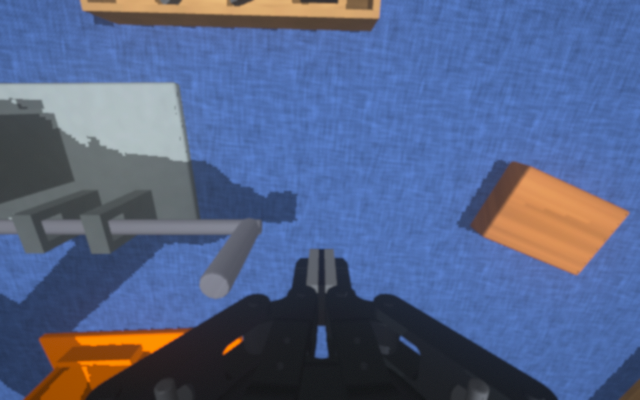

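The wrist view shows the post's top at (215,285), beside the shut fingertips at (321,265), with the path clear. I'll push now.

Emit:
carry_out([
  [[-0.002,0.018,0,0,0,0,0],[-0.004,0.036,0,0,0,0,0],[-0.006,0.054,0,0,0,0,0],[-0.007,0.07,0,0,0,0,0],[-0.008,0.08,0,0,0,0,0]],
])

```text
time_s: 2.23
eef_pos: [0.5822, -0.1448, 0.087]
eef_rot: [0.0, 0.998, 0.055, 0.001]
wrist_force: [-0.7, -2.2, 0.9]
opening: 0.003
grasp_force: 1.2
```

Emit:
carry_out([
  [[0,0.002,0,0,0,0,0],[0,0.004,0,0,0,0,0],[0,0.006,0,0,0,0,0],[0,0.006,0,0,0,0,0],[0,0.006,0,0,0,0,0]],
])

```text
time_s: 2.65
eef_pos: [0.5816, -0.1412, 0.085]
eef_rot: [-0.0, 0.999, 0.054, -0.0]
wrist_force: [1.0, -0.8, 0.5]
opening: 0.003
grasp_force: 0.0
```

```bash
python3 s.py
cat > k.py <<'E'
from h import *
for n in("top","side"):
    c=camera(n); W=cloud(c).reshape(-1,3)
    k=W[(W[:,2]>.1)&(W[:,2]<.125)&(np.hypot(W[:,0]-.583,W[:,1]+.13)<.05)&(np.hypot(W[:,0]-.6075,W[:,1]-.0085)>.08)]
    H=k[k[:,2]>.108]
    print(n,len(k),np.nanmedian(k,0),np.nanmin(k,0),np.nanmax(k,0)); save(c,n+"k.png")
E
python3 k.py
```

```text
2.65 [-0.4366  0.3985  1.6521  0.0005  1.0916  1.0266] [ 0.5816 -0.1412  0.085 ] [-0.0003  0.9986  0.0537 -0.0002] F [ 0.9703 -0.8242  0.5257] 0.002665190014968357 0.0011844327673316002
  return np.nanmean(a, axis, out=out, keepdims=keepdims)
Traceback (most recent call last):
  File "k.py", line 6, in <module>
    print(n,len(k),np.nanmedian(k,0),np.nanmin(k,0),np.nanmax(k,0)); save(c,n+"k.png")
                                     ~~~~~~~~~^^^^^
ValueError: zero-size array to reduction operation fmin which has no identity
```

Emit:
carry_out([
  [[0,0.002,0,0,0,0,0],[0,0.004,0,0,0,0,0],[-0.001,0.006,0,0,0,0,0],[-0.001,0.008,0,0,0,0,0],[-0.001,0.008,0,0,0,0,0]],
])

```text
time_s: 3.12
eef_pos: [0.5805, -0.1328, 0.0851]
eef_rot: [-0.0, 0.999, 0.054, -0.0]
wrist_force: [0.7, -0.7, -0.9]
opening: -0.0
grasp_force: 0.5
```

Emit:
carry_out([
  [[0,0.001,0,0,0,0,0],[0,0.002,0,0,0,0,0],[0,0.003,0,0,0,0,0],[0,0.004,0,0,0,0,0],[0,0.004,0,0,0,0,0]],
])

```text
time_s: 3.53
eef_pos: [0.5805, -0.1304, 0.0853]
eef_rot: [0.001, 0.999, 0.054, -0.0]
wrist_force: [-2.9, -7.3, -2.1]
opening: -0.001
grasp_force: 3.3
```

Emit:
carry_out([
  [[0,0.001,0,0,0,0,0],[0,0.002,0,0,0,0,0],[0,0.003,0,0,0,0,0],[0,0.003,0,0,0,0,0],[0,0.003,0,0,0,0,0]],
])

```text
time_s: 3.95
eef_pos: [0.5805, -0.1302, 0.0853]
eef_rot: [0.003, 0.999, 0.054, -0.0]
wrist_force: [-2.8, -17.1, -3.7]
opening: -0.001
grasp_force: 8.0
```

Emit:
carry_out([
  [[0,-0.03,0,0,0,0,0],[0,-0.045,0.02,0,0,0,0],[0,-0.045,0.06,0,0,0,0],[0,-0.045,0.1,0,0,0,0.5],[0,-0.045,0.14,0,0,0,1]],
])

```text
time_s: 4.37
eef_pos: [0.5803, -0.1709, 0.2265]
eef_rot: [-0.001, 0.999, 0.054, -0.0]
wrist_force: [0.2, -1.8, -0.2]
opening: 0.268
grasp_force: 0.0
```

Emit:
carry_out([
  [[-0.03,0.03,0.02,0,0,0,1],[-0.05,0.06,0.02,0,0,0,1],[-0.05,0.1,0.02,0,0,0,1],[-0.05,0.14,0.02,0,0,0,1],[-0.04,0.18,0.02,0,0,0,1]],
])

```text
time_s: 4.78
eef_pos: [0.5394, 0.0108, 0.2461]
eef_rot: [-0.0, 0.999, 0.053, 0.0]
wrist_force: [2.0, -0.4, -0.7]
opening: 0.976
grasp_force: 0.0
```

```bash
sed -i 's/+.13)<.05/+.11)<.03/; s/    print(n,len/    if len(k): print(n,len/' k.py; python3 s.py; python3 k.py; python3 fk.py
```

```text
4.7833 [-0.2006  0.0881  1.6805  0.0007  1.3724  1.2633] [0.5394 0.0108 0.2461] [-0.0003  0.9986  0.0533  0.0004] F [ 1.9525 -0.4289 -0.712 ] 0.9755321522266197 0.0
top 26 [ 0.58018916 -0.109382    0.1142979 ] [ 0.57409936 -0.11475009  0.10189502] [ 0.58588913 -0.10423889  0.1204422 ]
side 33 [ 0.57841876 -0.10604416  0.11247632] [ 0.57320303 -0.11428966  0.10114034] [ 0.58544615 -0.10157731  0.11981572]
[9.39854308e-07 3.13396272e-01 4.38196572e-01 8.54956142e-02
 5.14498546e-01 3.18897575e-01 1.17800099e-01]
[ 0. -0. -0.] 3.934191571691382e-16
[-0. -0. -0.] 4.836076954095917e-16
[-0.  0.  0.] 1.8764277917493402e-16
[0. 0. 0.] 3.586016450735413e-16
[ 0. -0.  0.] 5.322088527306651e-16
[ 0.  0. -0.] 3.546832146936368e-16
```

The bolt knob is now at (0.580, -0.109), which matches the home position, and the stop was felt at 17 N. Now the scoop.

Emit:
carry_out([
  [[0.001,0.041,0,0,0,0,1],[0.002,0.082,0,0,0,0,1],[0.003,0.123,0,0,0,0,1],[0.003,0.164,0,0,0,0,1],[0.004,0.205,0,0,0,0,1]],
])

```text
time_s: 5.3
eef_pos: [0.5445, 0.2153, 0.2455]
eef_rot: [-0.0, 0.999, 0.054, 0.0]
wrist_force: [0.7, 0.4, -0.7]
opening: 1.0
grasp_force: 0.0
```

Emit:
carry_out([
  [[0,0.03,-0.01,0,0,-0.008,1],[0,0.03,-0.04,0,0,-0.008,1],[0,0.03,-0.07,0,0,-0.008,1],[0,0.03,-0.07,0,0,-0.008,1],[0,0.03,-0.07,0,0,-0.008,1]],
])

```text
time_s: 5.72
eef_pos: [0.5434, 0.2433, 0.1738]
eef_rot: [0.0, 0.999, 0.05, -0.002]
wrist_force: [-0.2, 0.8, 0.2]
opening: 1.002
grasp_force: 0.0
```

```bash
python3 s.py
python3 - <<'E'
from h import *
c=camera("wrist"); save(c,"w2.png"); W=cloud(c).reshape(-1,3)
B=W[(W[:,2]>.08)&(W[:,2]<.1)&(np.abs(W[:,0]-.545)<.045)&(np.abs(W[:,1]-.246)<.02)]
print(len(B)); 
if len(B):print(np.median(B,0),cv2.minAreaRect(B[:,:2].astype(np.float32)))
E
```

```text
5.7167 [0.2217 0.2838 1.6035 0.0002 1.2588 1.6926] [0.5434 0.2433 0.1738] [ 0.0003  0.9988  0.0499 -0.0023] F [-0.1936  0.8184  0.2459] 1.0015741081601193 0.0
1560
[0.5501642  0.24556048 0.09191756] ((0.545849621295929, 0.245165154337883), (0.0735359862446785, 0.015345475636422634), 5.246335029602051)
```

View pics/w2.png

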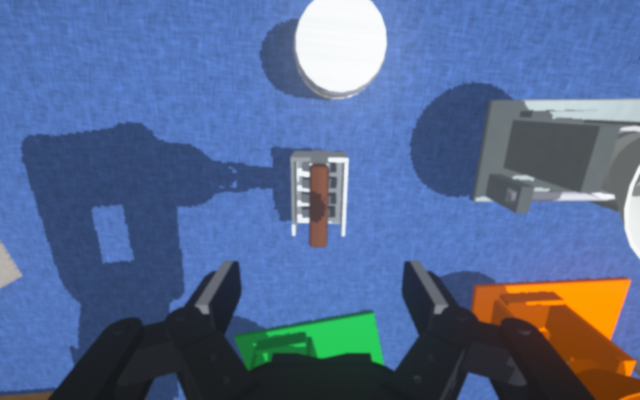

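The bar is at (319,205) in the picture, which gives (0.546, 0.245) with its top at z = 0.092. The walled rear points away from the robot, as expected. I'll descend and grip.

Emit:
carry_out([
  [[0,0,-0.035,0,0,-0.005,1],[0,0,-0.07,0,0,-0.005,1],[0,0,-0.1,0,0,-0.005,1],[0,0,-0.11,0,0,-0.005,1],[0,0,-0.11,0,0,-0.005,1]],
])

```text
time_s: 6.18
eef_pos: [0.5441, 0.243, 0.0644]
eef_rot: [0.0, 0.999, 0.047, -0.001]
wrist_force: [-0.7, -0.7, -0.3]
opening: 1.001
grasp_force: 0.0
```

Emit:
carry_out([
  [[0,0,0,0,0,0,0.5],[0,0,0,0,0,0,0.3],[0,0,0,0,0,0,0],[0,0,0,0,0,0,0],[0,0,0,0,0,0,0]],
])

```text
time_s: 6.6
eef_pos: [0.5456, 0.244, 0.0668]
eef_rot: [-0.0, 0.999, 0.047, 0.001]
wrist_force: [0.2, -0.5, 0.2]
opening: 0.299
grasp_force: 0.0
```

Emit:
carry_out([
  [[0,0,0,0,0,0,0],[0,0,0,0,0,0,0],[0,0,0,0,0,0,0],[0,0,0.002,0,0,0,0],[0,0,0.005,0,0,0,0]],
])

```text
time_s: 7.02
eef_pos: [0.5434, 0.2434, 0.0691]
eef_rot: [0.0, 0.999, 0.047, -0.001]
wrist_force: [-0.4, 0.4, -3.7]
opening: 0.179
grasp_force: 58.9
```

```bash
python3 s.py
```

```text
7.0167 [ 0.2221  0.4171  1.6642 -0.0004  1.0632  1.6981] [0.5434 0.2434 0.0691] [ 0.0004  0.9989  0.0475 -0.0014] F [-0.3526  0.4342 -3.6888] 0.17907691753836816 58.86811316013336
```

The grip is good at 59 N. Next I'll check which pouring direction the wrist can manage, using the fitted kinematics.

```bash
cat > pour.py <<'E'
from fk import *
p=fit(); lo=np.array([-2.99,-.89,.3,-1.14,0,-3.12]); hi=np.array([2.99,2.07,2.58,4.28,2.63,3.12])
C=np.array([.6075,.0085]); q0=D[-1,:6]
def pose(psi,th,s,zl):
    """scoop yaw psi, tilt th (deg), lip s m past the axis along scoop x, lip height zl -> TCP, tool rotation"""
    S=R.from_euler("ZY",[psi,-th],degrees=True); h=R.from_euler("z",psi,degrees=True).apply([s,0,0])
    lip=np.r_[C+h[:2],zl]; T=S*R.from_euler("x",180,degrees=True)
    return lip+S.apply([.047,0,.079])+T.apply([0,0,.0187]),T
def ik(x,T,q):
    def f(v):
        y,E=fk(v,p); return np.r_[(y-x)*5,(E.inv()*T).as_rotvec(),]
    return min((least_squares(f,np.clip(g,lo+1e-3,hi-1e-3),bounds=(lo,hi)) for g in (q,)),key=lambda r:r.cost)
if __name__=="__main__":
    np.set_printoptions(precision=3,suppress=True)
    for psi in(6,45,70,95,120):
        q=q0
        for th,s,z in((0,.015,.175),(20,.015,.175),(40,.015,.165),(55,.015,.158),(72,.015,.153)):
            x,T=pose(psi,th,s,z); r=ik(x,T,q); q=r.x; print(psi,th,x,q,"ok" if r.cost<1e-8 else r.cost)
E
python3 pour.py
```

```text
6 0 [0.669 0.015 0.235] [-0.155  0.384  1.345  0.     1.413  1.312] ok
6 20 [0.646 0.013 0.248] [-0.219  0.099  1.705  0.129  1.009  1.197] ok
6 40 [0.62  0.01  0.241] [-0.315 -0.118  2.052  0.477  0.608  0.84 ] ok
6 55 [0.6   0.008 0.231] [-0.41  -0.194  2.284  1.227  0.443  0.064] ok
6 72 [0.58  0.006 0.216] [-0.529 -0.077  2.471  2.13   0.726 -0.92 ] ok
45 0 [0.651 0.052 0.235] [-0.101  0.349  1.391  0.     1.402  0.684] ok
45 20 [0.635 0.036 0.248] [-0.286  0.148  1.65   0.329  1.19   0.399] ok
45 40 [0.616 0.017 0.241] [-0.509  0.056  1.883  0.759  1.115 -0.041] ok
45 55 [0.602 0.003 0.231] [-0.672  0.093  2.013  1.069  1.189 -0.4  ] ok
45 72 [ 0.588 -0.011  0.216] [-0.817  0.262  2.087  1.322  1.374 -0.758] ok
70 0 [0.629 0.067 0.235] [-0.082  0.303  1.45   0.     1.388  0.267] ok
70 20 [0.621 0.045 0.248] [-0.301  0.208  1.581  0.358  1.35  -0.031] ok
70 40 [0.612 0.02  0.241] [-0.517  0.232  1.683  0.697  1.413 -0.349] ok
70 55 [0.605 0.002 0.231] [-0.65   0.329  1.723  0.9    1.52  -0.559] ok
70 72 [ 0.598 -0.018  0.216] [-0.754  0.506  1.722  1.074  1.679 -0.749] ok
95 0 [0.602 0.07  0.235] [-0.079  0.246  1.521  0.     1.374 -0.167] ok
95 20 [0.604 0.047 0.248] [-0.292  0.275  1.5    0.324  1.505 -0.424] ok
95 40 [0.606 0.021 0.241] [-0.468  0.404  1.46   0.581  1.674 -0.613] ok
95 55 [0.608 0.001 0.231] [-0.563  0.547  1.412  0.737  1.816 -0.709] ok
95 72 [ 0.61  -0.019  0.216] [-0.634  0.735  1.34   0.894  1.983 -0.77 ] ok
120 0 [0.577 0.062 0.235] [-0.097  0.188  1.59   0.     1.363 -0.621] ok
120 20 [0.588 0.042 0.248] [-0.265  0.336  1.422  0.244  1.635 -0.804] ok
120 40 [0.601 0.019 0.241] [-0.385  0.553  1.247  0.43   1.896 -0.887] ok
120 55 [0.611 0.002 0.231] [-0.446  0.738  1.111  0.561  2.085 -0.896] ok
120 72 [ 0.621 -0.016  0.216] [-0.489  0.952  0.96   0.731  2.288 -0.848] ok
```

Emit:
carry_out([
  [[0,0,0.01,0,0,0,0],[0,0,0.03,0,0,0,0],[0,0,0.05,0,0,0,0],[0,0,0.07,0,0,0,0],[0,0,0.09,0,0,0,0]],
])

```text
time_s: 7.43
eef_pos: [0.5441, 0.2435, 0.1611]
eef_rot: [0.0, 0.999, 0.047, -0.001]
wrist_force: [-0.0, 0.1, -4.8]
opening: 0.175
grasp_force: 58.9
```

Emit:
carry_out([
  [[0,0,0.02,0,0,0.06,0],[0,0,0.04,0,0,0.16,0],[0,0,0.06,0,0,0.27,0],[0,0,0.075,0,0,0.38,0],[0,0,0.085,0,0,0.49,0]],
])

```text
time_s: 7.85
eef_pos: [0.545, 0.2438, 0.2476]
eef_rot: [0.0, 0.957, 0.291, 0.001]
wrist_force: [0.2, 0.2, -4.6]
opening: 0.176
grasp_force: 58.9
```

Emit:
carry_out([
  [[0.003,-0.007,0,0,0,0.11,0],[0.01,-0.021,0,0,0,0.23,0],[0.02,-0.042,0,0,0,0.35,0],[0.03,-0.063,0,0,0,0.47,0],[0.04,-0.084,0,0,0,0.58,0]],
])

```text
time_s: 8.27
eef_pos: [0.5844, 0.1589, 0.2453]
eef_rot: [-0.0, 0.833, 0.553, -0.001]
wrist_force: [0.3, 1.1, -3.4]
opening: 0.176
grasp_force: 58.9
```

```bash
python3 s.py
python3 - <<'E'
from h import *
c=camera("top"); save(c,"t2.png")
c=camera("side"); a=c["pixels"][150:390,180:420,::-1]; cv2.imwrite("pics/s2.png",cv2.resize(a,None,fx=2.4,fy=2.4,interpolation=cv2.INTER_CUBIC))
E
```

```text
8.2667 [ 0.0699  0.2376  1.5109 -0.0002  1.3942  0.4693] [0.5844 0.1589 0.2453] [-0.0002  0.8333  0.5528 -0.0005] F [ 0.2631  1.0789 -3.3649] 0.175527478634876 58.895471692085266
```

View pics/s2.png

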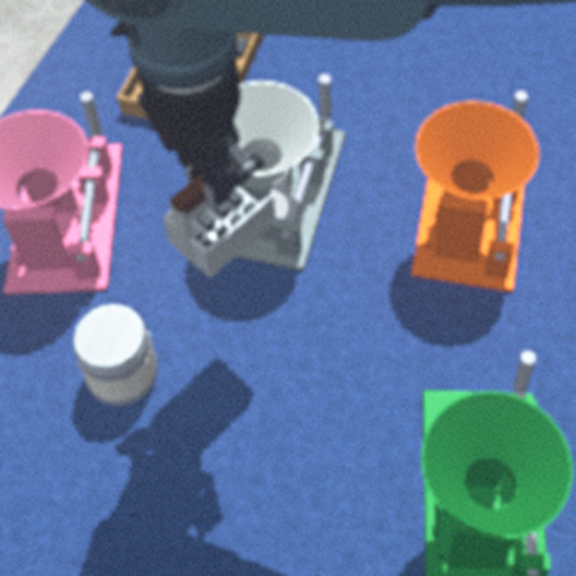

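The scoop is held level at (225,225) in the crop with all the quads still in it, and the funnel lies just beyond. Now I'll compute the pouring waypoints.

Run:
```python
from pour import *
np.set_printoptions(precision=4,suppress=True)
q=q0; 
for th,s,z in((0,.018,.178),(10,.018,.176),(20,.018,.172),(28,.018,.168),(36,.018,.164),(44,.018,.16),(52,.018,.157),(60,.016,.155),(68,.015,.153),(76,.015,.153)):
    x,T=pose(67.2,th,s,z); r=ik(x,T,q); q=r.x; print(th,x,np.deg2rad(th)*np.r_[.922,-.388],q,r.cost<1e-8)
```

```text
0 [0.6327 0.0684 0.2383] [ 0. -0.] [-0.0785  0.3097  1.4357  0.      1.3962  0.3195] True
10 [0.6284 0.0581 0.2435] [ 0.1609 -0.0677] [-0.1837  0.2449  1.5155  0.1749  1.3471  0.1783] True
20 [0.6236 0.0468 0.2447] [ 0.3218 -0.1354] [-0.2954  0.2052  1.5903  0.3584  1.3248  0.0181] True
28 [0.6196 0.0373 0.2433] [ 0.4506 -0.1896] [-0.3855  0.1944  1.6439  0.5046  1.3294 -0.1172] True
36 [0.6155 0.0275 0.2404] [ 0.5793 -0.2438] [-0.4728  0.2036  1.6897  0.6437  1.3544 -0.2521] True
44 [0.6113 0.0176 0.236 ] [ 0.708 -0.298] [-0.554   0.2336  1.7263  0.7708  1.397  -0.3818] True
52 [0.6073 0.008  0.2312] [ 0.8368 -0.3521] [-0.6266  0.2829  1.7518  0.8831  1.4548 -0.5014] True
60 [ 0.6026 -0.0032  0.2259] [ 0.9655 -0.4063] [-0.6922  0.3501  1.7654  0.9784  1.5265 -0.6106] True
68 [ 0.5985 -0.013   0.2192] [ 1.0943 -0.4605] [-0.7444  0.4338  1.7674  1.0605  1.6042 -0.7072] True
76 [ 0.595  -0.0211  0.2132] [ 1.223  -0.5147] [-0.7826  0.527   1.7585  1.1327  1.6875 -0.7886] True
```

Emit:
carry_out([
  [[0.012,-0.022,0,0,0,0,0],[0.024,-0.045,0,0,0,0,0],[0.036,-0.068,0,0,0,0,0],[0.045,-0.085,-0.003,0,0,0,0],[0.048,-0.091,-0.005,0,0,0,0]],
])

```text
time_s: 8.78
eef_pos: [0.6334, 0.0663, 0.2401]
eef_rot: [0.0, 0.836, 0.549, -0.0]
wrist_force: [-1.0, -0.2, -3.4]
opening: 0.175
grasp_force: 59.2
```

```bash
python3 s.py
python3 - <<'E'
from h import *
# scoop geometry check from the side/top depth: funnel rim again and scoop's low points
for n in("top","side"):
    W=cloud(camera(n)).reshape(-1,3)
    w=W[(W[:,2]>.165)&(W[:,2]<.225)&(np.hypot(W[:,0]-.63,W[:,1]-.07)<.075)]
    print(n,len(w),cv2.minAreaRect(w[:,:2].astype(np.float32)),np.percentile(w[:,2],[2,50,98]))
E
```

```text
8.7833 [-0.0813  0.3095  1.4322 -0.0011  1.4     0.3283] [0.6334 0.0663 0.2401] [ 0.0004  0.8361  0.5486 -0.0004] F [-0.9681 -0.1868 -3.4404] 0.17514457781580037 59.21146631240845
top 307 ((0.6201497316360474, 0.03965342044830322), (0.038551829755306244, 0.05630249157547951), 66.0272445678711) [0.1743316  0.18099604 0.21439845]
side 842 ((0.6284351944923401, 0.06239505484700203), (0.08839824050664902, 0.05914111062884331), 66.23493194580078) [0.17512015 0.189478   0.21697517]
```

Emit:
carry_out([
  [[-0.0025,-0.006,0.0035,0.097,-0.041,0,0],[-0.005,-0.0125,0.006,0.193,-0.081,0,0],[-0.008,-0.019,0.0065,0.29,-0.122,0,0],[-0.011,-0.026,0.006,0.386,-0.163,0,0],[-0.013,-0.031,0.005,0.451,-0.19,0,0]],
])

```text
time_s: 9.3
eef_pos: [0.6188, 0.0383, 0.2459]
eef_rot: [-0.136, 0.81, 0.533, 0.203]
wrist_force: [-0.1, -0.6, -5.6]
opening: 0.179
grasp_force: 59.3
```

Emit:
carry_out([
  [[-0.0012,-0.003,-0.001,0.04,-0.016,0,0],[-0.0024,-0.006,-0.002,0.08,-0.032,0,0],[-0.0036,-0.009,-0.003,0.12,-0.05,0,0],[-0.0048,-0.012,-0.004,0.16,-0.067,0,0],[-0.006,-0.0148,-0.005,0.193,-0.081,0,0]],
])

```text
time_s: 9.72
eef_pos: [0.613, 0.0242, 0.2405]
eef_rot: [-0.191, 0.784, 0.517, 0.285]
wrist_force: [-0.4, -0.6, -3.3]
opening: 0.174
grasp_force: 59.5
```

```bash
python3 s.py
python3 - <<'E'
from h import *
a=camera("side")["pixels"][150:270,220:360,::-1]; b=camera("top")["pixels"][130:250,220:360,::-1]
cv2.imwrite("pics/p1.png",cv2.resize(np.hstack([a,b]),None,fx=2.8,fy=2.8,interpolation=cv2.INTER_CUBIC))
E
```

```text
9.7167 [-0.5129  0.2127  1.7095  0.7105  1.3768 -0.3077] [0.613  0.0242 0.2405] [-0.1913  0.7842  0.5171  0.2847] F [-0.3582 -0.5988 -3.3295] 0.17373406756391427 59.468151926994324
```

View pics/p1.png

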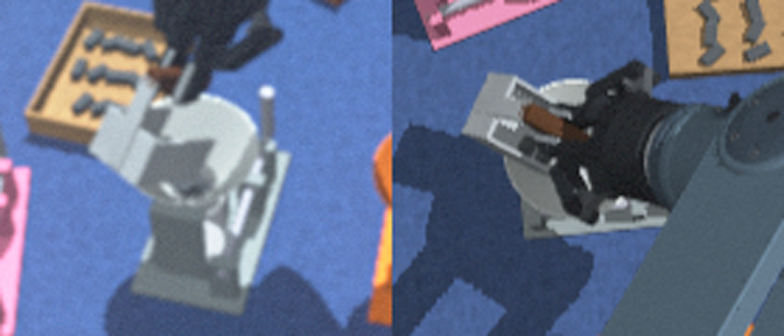

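The scoop's lip is inside the funnel mouth in both views: the scoop is at (130,135) in the left half and (510,120) in the right half. Tilting on slowly.

Emit:
carry_out([
  [[-0.0012,-0.003,-0.0014,0.04,-0.016,0,0],[-0.0024,-0.006,-0.0028,0.08,-0.032,0,0],[-0.0036,-0.009,-0.0042,0.12,-0.05,0,0],[-0.005,-0.012,-0.0056,0.16,-0.067,0,0],[-0.006,-0.0145,-0.007,0.193,-0.081,0,0]],
])

```text
time_s: 10.23
eef_pos: [0.6077, 0.0095, 0.2339]
eef_rot: [-0.244, 0.75, 0.495, 0.364]
wrist_force: [0.3, 0.7, -2.4]
opening: 0.174
grasp_force: 59.6
```

Emit:
carry_out([
  [[0,0,0,0,0,0,0],[0,0,0,0,0,0,0],[-0.002,-0.0045,-0.002,0.054,-0.023,0,0],[-0.0038,-0.009,-0.0045,0.107,-0.045,0,0],[-0.0057,-0.0137,-0.007,0.161,-0.068,0,0]],
])

```text
time_s: 10.65
eef_pos: [0.6026, -0.0044, 0.2278]
eef_rot: [-0.286, 0.715, 0.473, 0.429]
wrist_force: [-0.3, -0.1, -2.7]
opening: 0.176
grasp_force: 59.7
```

Emit:
carry_out([
  [[-0.0013,-0.003,-0.002,0.045,-0.019,0,0],[-0.0026,-0.006,-0.004,0.09,-0.038,0,0],[-0.004,-0.0093,-0.006,0.135,-0.057,0,0],[-0.0053,-0.0124,-0.0085,0.18,-0.076,0,0],[-0.0066,-0.0154,-0.011,0.225,-0.095,0,0]],
])

```text
time_s: 11.07
eef_pos: [0.596, -0.0202, 0.216]
eef_rot: [-0.342, 0.657, 0.435, 0.512]
wrist_force: [-0.1, -0.0, -3.0]
opening: 0.176
grasp_force: 59.8
```

Emit:
carry_out([
  [[0,0,0,0,0,0,0],[0,0,0,0,0,0,0],[0,0,0,0,0,0,0],[0,0,0,0,0,0,0],[0,0,0,0,0,0,0]],
])

```text
time_s: 11.48
eef_pos: [0.5957, -0.0202, 0.2162]
eef_rot: [-0.342, 0.658, 0.435, 0.511]
wrist_force: [0.4, 0.4, -3.1]
opening: 0.176
grasp_force: 59.8
```

```bash
python3 s.py
python3 - <<'E'
from h import *
a=camera("side")["pixels"][150:270,220:360,::-1]; b=camera("wrist")["pixels"][:,:,::-1]
cv2.imwrite("pics/p2.png",np.hstack([cv2.resize(a,None,fx=2.6,fy=2.6,interpolation=cv2.INTER_CUBIC),cv2.resize(b,(499-64+0,312))]))
E
```

```text
11.4833 [-0.7804  0.5211  1.7585  1.134   1.6879 -0.7771] [ 0.5957 -0.0202  0.2162] [-0.3419  0.6578  0.4345  0.5115] F [ 0.4144  0.3738 -3.1156] 0.17552084954519695 59.78119969367981
```

View pics/p2.png

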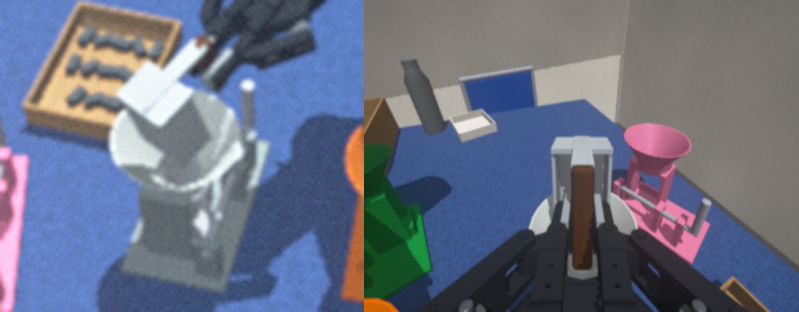

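The scoop stands steep in the funnel at (180,110) in the left half, and in the right half the wrist view shows it empty. I'll lift it clear, level it and bring it back to the left.

Emit:
carry_out([
  [[0,0,0.01,0,0,0,0],[0,0,0.025,0,0,0,0],[0,0,0.04,0,0,0,0],[0,0,0.055,0,0,0,0],[0,0,0.07,0,0,0,0]],
])

```text
time_s: 12.0
eef_pos: [0.5953, -0.0205, 0.2868]
eef_rot: [-0.343, 0.658, 0.434, 0.512]
wrist_force: [0.0, -0.0, -2.3]
opening: 0.172
grasp_force: 59.8
```

Emit:
carry_out([
  [[-0.005,0.015,0,-0.11,0.046,0,0],[-0.012,0.035,0,-0.22,0.093,0,0],[-0.02,0.06,0,-0.33,0.139,0,0],[-0.03,0.085,0,-0.44,0.185,0,0],[-0.04,0.11,0,-0.55,0.231,0,0]],
])

```text
time_s: 12.42
eef_pos: [0.5549, 0.0895, 0.2869]
eef_rot: [-0.196, 0.781, 0.514, 0.296]
wrist_force: [1.2, 1.7, -3.3]
opening: 0.177
grasp_force: 59.6
```

Emit:
carry_out([
  [[-0.01,0.025,0,-0.11,0.046,0,0],[-0.02,0.055,-0.01,-0.22,0.093,0,0],[-0.03,0.085,-0.02,-0.33,0.139,0,0],[-0.04,0.115,-0.03,-0.44,0.185,0,0],[-0.05,0.14,-0.04,-0.55,0.231,0,0]],
])

```text
time_s: 12.83
eef_pos: [0.5047, 0.2314, 0.2478]
eef_rot: [-0.034, 0.833, 0.549, 0.056]
wrist_force: [-0.4, 0.8, -2.0]
opening: 0.175
grasp_force: 59.5
```

Emit:
carry_out([
  [[-0.002,0.01,0,-0.06,0.025,0,0],[-0.004,0.02,0,-0.123,0.053,0,0],[-0.006,0.02,0,-0.123,0.053,0,0],[-0.006,0.02,0,-0.123,0.053,0,0],[-0.006,0.02,0,-0.123,0.053,0,0]],
])

```text
time_s: 13.25
eef_pos: [0.4989, 0.2492, 0.2453]
eef_rot: [-0.001, 0.835, 0.55, 0.0]
wrist_force: [0.1, -1.1, -2.8]
opening: 0.173
grasp_force: 59.5
```

```bash
python3 s.py
python3 - <<'E'
from h import *
from scipy.spatial.transform import Rotation as R
o=get_obs(); print("tool z",R.from_quat(o["eef_rot"][[1,2,3,0]]).apply([0,0,1]))
ims=[]
for n,(u,v) in(("top",(285,183)),("side",(289,215))):
    c=camera(n); W=cloud(c); px=c["pixels"]
    ims.append(cv2.resize(px[v-40:v+40,u-50:u+50,::-1],(395,316),interpolation=cv2.INTER_CUBIC))
    r=np.hypot(W[...,0]-.6075,W[...,1]-.0085)
    if n=="top":
        su,sv=np.where((np.abs(W[...,0]-.5)<.09)&(np.abs(W[...,1]-.25)<.09)&(W[...,2]>.17)&(W[...,2]<.235))
        print("scoop px",su.min(),su.max(),sv.min(),sv.max()); ims.append(cv2.resize(px[max(su.min()-5,0):su.max()+5,sv.min()-5:sv.max()+5,::-1],(280,280),interpolation=cv2.INTER_CUBIC))
        for lo,hi in((0,.02),(.02,.03),(.03,.04)): m=(r>=lo)&(r<hi); print(lo,np.nanpercentile(W[...,2][m],[0,25,50,75,100]).round(3),m.sum())
top,sc,side=ims
can=np.zeros((600,800,3),np.uint8); can[:316,:395]=top; can[:316,400:795]=side; can[318:598,:280]=sc
w=camera("wrist")["pixels"][:,:,::-1]; can[318:598,300:748]=cv2.resize(w,(448,280)); cv2.imwrite("pics/f1.png",can)
E
```

```text
13.25 [0.2494 0.1303 1.6357 0.0017 1.3761 0.6547] [0.4989 0.2492 0.2453] [-0.0009  0.835   0.5502  0.0001] F [ 0.0847 -1.1116 -2.8458] 0.17336770153568334 59.50746238231659
tool z [-8.43401555e-04  1.50380267e-03 -9.99998514e-01]
scoop px 213 246 168 204
0 [0.008 0.027 0.03  0.034 0.042] 115
0.02 [0.006 0.062 0.112 0.116 0.123] 319
0.03 [0.115 0.123 0.126 0.13  0.14 ] 356
```

View pics/f1.png

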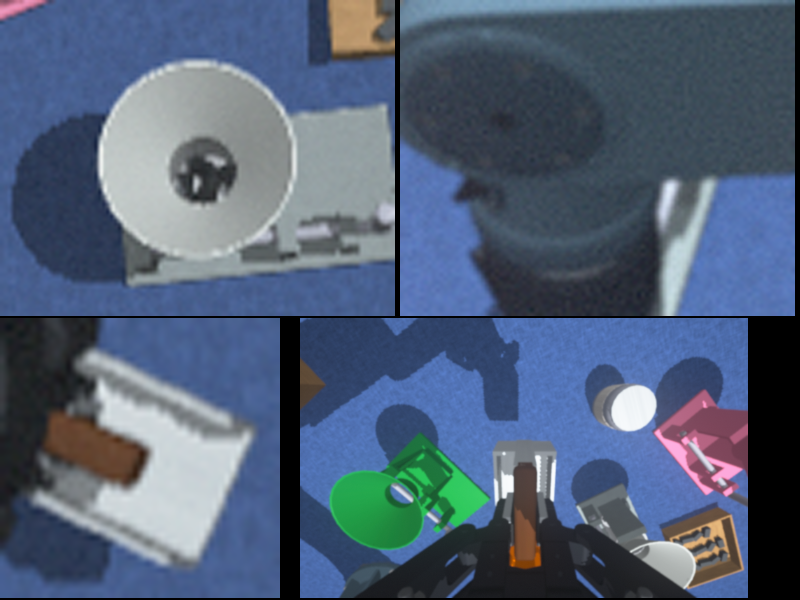

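The picture shows the quads in the jar's mouth under the neck at (203,178), a clean funnel cone, and an empty scoop (lower left). Setting the scoop down.

Emit:
carry_out([
  [[0,0,-0.03,0,0,0,0],[0,0,-0.065,0,0,0,0],[0,0,-0.1,0,0,0,0],[0,0,-0.135,0,0,0,0],[0,0,-0.155,0,0,0,0]],
])

```text
time_s: 13.82
eef_pos: [0.4974, 0.2474, 0.0867]
eef_rot: [-0.001, 0.836, 0.549, -0.002]
wrist_force: [-1.2, -0.5, -3.0]
opening: 0.174
grasp_force: 59.5
```

Emit:
carry_out([
  [[0,0,-0.006,0,0,0,0],[0,0,-0.012,0,0,0,0],[0,0,-0.018,0,0,0,0],[0,0,-0.021,0,0,0,0],[0,0,-0.021,0,0,0,0]],
])

```text
time_s: 14.23
eef_pos: [0.5001, 0.2494, 0.0701]
eef_rot: [-0.0, 0.835, 0.55, 0.001]
wrist_force: [0.8, 0.2, -1.8]
opening: 0.173
grasp_force: 59.5
```

Emit:
carry_out([
  [[0,0,0,0,0,0,0],[0,0,-0.001,0,0,0,0],[0,0,-0.002,0,0,0,0],[0,0,-0.003,0,0,0,0],[0,0,-0.003,0,0,0,0]],
])

```text
time_s: 14.65
eef_pos: [0.4994, 0.2495, 0.0663]
eef_rot: [-0.0, 0.835, 0.55, -0.0]
wrist_force: [0.3, 0.0, -1.9]
opening: 0.172
grasp_force: 59.6
```

Emit:
carry_out([
  [[0,0,-0.001,0,0,0,0],[0,0,-0.001,0,0,0,0],[0,0,-0.002,0,0,0,0],[0,0,-0.002,0,0,0,0],[0,0,-0.002,0,0,0,0]],
])

```text
time_s: 15.07
eef_pos: [0.4996, 0.2496, 0.0663]
eef_rot: [-0.0, 0.835, 0.55, -0.0]
wrist_force: [-6.8, -1.9, 13.0]
opening: 0.174
grasp_force: 61.8
```

Contact: the table is now pushing up with 13 N. I'll release, wait and retreat straight up.

Emit:
carry_out([
  [[0,0,0.001,0,0,0,0.3],[0,0,0.001,0,0,0,0.6],[0,0,0.001,0,0,0,1],[0,0,0.001,0,0,0,1],[0,0,0.001,0,0,0,1]],
])

```text
time_s: 15.48
eef_pos: [0.4994, 0.2494, 0.0651]
eef_rot: [-0.0, 0.835, 0.55, -0.0]
wrist_force: [-0.0, -0.2, -0.3]
opening: 0.854
grasp_force: 0.0
```

Emit:
carry_out([
  [[0,0,0,0,0,0,1],[0,0,0,0,0,0,1],[0,0,0,0,0,0,1],[0,0,0.02,0,0,0,1],[0,0,0.05,0,0,0,1]],
])

```text
time_s: 15.9
eef_pos: [0.4967, 0.2486, 0.1125]
eef_rot: [-0.001, 0.835, 0.55, -0.004]
wrist_force: [0.5, 0.3, -0.0]
opening: 1.003
grasp_force: 0.0
```

Emit:
carry_out([
  [[0,0,0.04,0,0,0,1],[0,0,0.08,0,0,0,1],[0,0,0.12,0,0,0,1],[0,0,0.14,0,0,0,1],[0,0,0.14,0,0,0,1]],
])

```text
time_s: 16.32
eef_pos: [0.5024, 0.2503, 0.262]
eef_rot: [0.002, 0.835, 0.55, 0.005]
wrist_force: [1.0, 0.6, -0.1]
opening: 1.001
grasp_force: 0.0
```

```bash
python3 s.py
python3 - <<'E'
from h import *
np.set_printoptions(precision=4,suppress=True)
for n in("top","side","wrist"):
    c=camera(n); W=cloud(c).reshape(-1,3)
    near=np.hypot(W[:,0]-.5,W[:,1]-.25)<.07
    b=W[near&(W[:,2]>.075)&(W[:,2]<.1)]; w=W[near&(W[:,2]>.03)&(W[:,2]<.05)]
    print(n,len(b),len(w),"bar top",np.percentile(b[:,2],95) if len(b) else 0,"walls",np.percentile(w[:,2],[50,95]) if len(w) else 0)
    if len(w)>9: print(cv2.minAreaRect(w[:,:2].astype(np.float32)))
    k=W[(W[:,2]>.1)&(W[:,2]<.125)&(np.hypot(W[:,0]-.583,W[:,1]+.11)<.03)&(np.hypot(W[:,0]-.6075,W[:,1]-.0085)>.08)]
    if len(k): print("knob",np.median(k,0))
    r=np.hypot(W[:,0]-.6075,W[:,1]-.0085); 
    if n=="top": print("jar content z",np.nanpercentile(W[r<.02,2],[0,50,100]))
E
```

```text
16.3167 [0.2505 0.1178 1.6156 0.0003 1.3975 0.6556] [0.5024 0.2503 0.262 ] [0.0016 0.8349 0.5504 0.0051] F [ 1.006   0.6012 -0.1111] 1.0010187940045991 0.0
top 192 116 bar top 0.0942757214909974 walls [0.0391 0.0432]
((0.49561962485313416, 0.24410411715507507), (0.08517470210790634, 0.05610952153801918), 66.40989685058594)
knob [ 0.58   -0.1094  0.1144]
jar content z [0.0089 0.0304 0.0402]
side 299 186 bar top 0.09471255719047189 walls [0.0395 0.0438]
((0.4955413341522217, 0.2456909716129303), (0.08647631108760834, 0.057790543884038925), 65.68636322021484)
wrist 926 508 bar top 0.09308357517155143 walls [0.0402 0.043 ]
((0.4960366189479828, 0.24469171464443207), (0.08594834804534912, 0.05612487718462944), 66.33338165283203)
knob [ 0.5765 -0.107   0.1135]
```

```bash
python3 -c "
from bench import hand_in
print(hand_in())"
```

```text
the job is handed in; nothing more can be done
None
```

I've handed the job in: the bolt is home, the quads are in the jar as far as the images show (I couldn't count all eight), and the empty scoop stands upright on the table, released; the hand-in call returned no verdict.

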